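Throw the worn blades into the sharps jar and lock its child-resistant cap again

TASK

Clear the worn blades away: open the sharps jar by pressing its yellow child-resistant cap down while turning it anticlockwise, then lift the cap off and put it aside, pull every orange scalpel out of the wooden stand and put it into the jar together with every blade cartridge that lies on the bench. When all of them are in, put the cap back on and press and turn it clockwise until it is fully locked. The steel stamp in the stand is still good: leave it standing there, and do not knock the beeswax, the tape roll or the awl about.

Things in the scene. Friction and masses are not known exactly. Their poses are not given: they have to be found in the camera images.
- jar: clear plastic sharps jar fixed to the bench by a grey flange (90 mm across, 4 mm thick); body 66 mm in diameter to 109 mm height, neck 48 mm, rim 150 mm above the bench, mouth 42 mm wide inside, inner floor 5 mm up. Origin: centre of its underside; z up. Two ledges 180 degrees apart on the neck hold the cap's two lugs (bayonet)
- jar_rim (a point): centre of the jar's mouth, 150 mm above the bench. The cap goes on only with its x axis 60 to 145 degrees anticlockwise (from above) of the jar's x axis, or 180 degrees more (the two lugs are equal); it is then locked by pressing and turning clockwise to the stop
- cap: inner cap (white, inside the yellow shell) with two lugs. Origin on its axis, on the face that lies on the jar's rim, 20 mm above the shell's lower edge; z up, x through the lugs. Locked when its x lies along the jar's x (either way; stop 3 degrees clockwise of that). From 60 degrees anticlockwise on it is free and lifts off; next stop at 145. Locked, it has 1 mm of play up and down
- cap_top (a point): centre of the yellow shell's top (red spot), 39.8 mm above its lower edge, 19.8 mm above the cap's origin. Shell: ribbed ring 67 mm across, 39 mm high; grip it. Unpressed it spins idly on the inner cap; pressed 4 to 7 mm, pins at 30 degree spacing mesh (up to 20 degrees idle first) and turn the inner cap. Lifted, the inner cap hangs in it and follows its turning by light friction
- cap_press (a joint): how far the shell is pressed down on the inner cap, 0 to 0.007 m; a spring returns it (5 N to start, 12 N at the full 7 mm)
- stand: dark wooden tool stand, 110x110x55 mm, fixed; four square wells 18 mm wide and 47 mm deep, at 30 mm either way from its centre along its x and y; origin: centre of the underside
- good_stamp: steel leather stamp, 10 mm thick, 108 mm long, still good, standing in one of the wells; origin at its lower end
- thread_box: dark wooden thread box with closed lid, fixed, 127x195x74 mm (x, y, z), obstacle; origin: centre of its underside. Other fixed obstacles: a leather pouch, 77 mm high, within 0.15 m of world (0.71, -0.50), and a leather tube 135 mm across, 240 mm high, at world (0.80, -0.26)
- wax: yellow beeswax block 36x58x20 mm, bystander
- tape_roll: masking tape roll 94 mm across, 25 mm high, bystander
- awl: awl with wooden handle, 138 mm long, lying, bystander
- scalpel_1: worn scalpel with an orange square handle, standing blade down in a well of the stand and leaning a little (absent in some starts); 96 mm long, the handle 10x10 mm from 32 to 96 mm above the blade's tip; origin at the tip of the blade, z along the scalpel towards the handle's end
- scalpel_2: worn scalpel with an orange square handle, standing blade down in a well of the stand and leaning a little (absent in some starts); 96 mm long, the handle 10x10 mm from 32 to 96 mm above the blade's tip; origin at the tip of the blade, z along the scalpel towards the handle's end
- scalpel_3: worn scalpel with an orange square handle, standing blade down in a well of the stand and leaning a little (absent in some starts); 96 mm long, the handle 10x10 mm from 32 to 96 mm above the blade's tip; origin at the tip of the blade, z along the scalpel towards the handle's end
- cartridge_1: spent blade cartridge, grey with an orange band, 28x14x12 mm, lying on the bench (absent in some starts); origin at the centre of its underside, x along its length
- cartridge_2: spent blade cartridge, grey with an orange band, 28x14x12 mm, lying on the bench (absent in some starts); origin at the centre of its underside, x along its length

How it is judged:
By the outcome, as a careful person would: the job done as asked, in the order asked, and still so for the second after the job is handed in, with the robot touching nothing.
Of scalpel_1, scalpel_2, scalpel_3 only 2 to 3 are there at a start; the rules pass over those that are not, and their reading is None.
Of cartridge_1, cartridge_2 only 1 to 2 are there at a start; the rules pass over those that are not, and their reading is None.
At some moment in a run one of cartridge_1, cartridge_2 may be knocked a few centimetres aside while the robot is not near it.
It also fails if it takes over 210 s, if anything falls off the work surface, if the arm or the gripper's body presses on something with over 40 N, if the wrist force passes 120 N, or if a joint passes its speed limit or range.

ROBOT

A 6-joint arm with a two-finger parallel gripper is mounted at the origin on a cart in front of the work surface, level with it; the furniture and walls round the work are solid. World frame = base frame: x ahead of the robot, y to its left, z up, the work surface at z = 0. Lengths are in m, angles in rad, forces in N, time in s.
With the tool pointing down it reaches from about 0.25 to 0.725 m from the base axis. Payload 4 kg.
Tool frame: the origin (TCP) lies midway between the tips of the shut fingers; the grasp point (between the pads) lies 19 mm behind it; z points along the fingers, y is the line along which they close (so a half turn about z gives the same grasp; the last joint's range is limited). The gripper opens to 85 mm and grips with 20 to 120 N. Pads are 22 mm wide; open, the fingers measure 114 mm over their backs; the gripper's body (76 mm by 85 mm) begins 54 mm behind the grasp point. The pads swing forward as they close: fully open they stand 13 mm farther back than shut.
Start: joints at [1.186, 0.241, 0.005, 1.335, 0, 1.571], TCP at [0.188, 0.463, 0.231] pointing down, gripper open.
Joint ranges: [-2.72, 2.72], [-1.05, 1.87], [-1.09, 1.28], [-1.99, 2.15], [-1.42, 1.44], [-3.14, 3.14]. Speed limits (rad/s): [2.79, 2.79, 3.14, 3.14, 3.14, 3.14].

INTERFACE

Orientations are given as a unit quaternion [x, y, z, w].
In Python, from workcell import monitor, vision, job gives the robot as it stands.
- The arm moves only by the tool move_arm, never from a script. Its argument "moves" is a list that holds one entry, the list of rows, each a list of 5 numbers: the shift along the world's x, y, z in m, then the turn about the world's z in degrees, then the opening in per cent of the stroke, from 0 (shut) to 100 (fully open). In form: [[[x, y, z, turn, gripper], ...]]. A call has 1 to 5 rows; each row is the pose to reach, as a shift and turn from the pose commanded when the call began; what a row does not reach only later rows make up. A row lasts 1/8 s, in which the tool goes at most 62.5 mm and 10.7 degrees, less where a joint would pass 70% of its speed; a pose out of reach is approached as far as the arm can. A call with a gripper value outside its range is refused whole. The fingers move at their own pace and stop on an object; the grip force is fixed at half the most. Time passes only in rows, so rows that repeat a pose let the fingers close. It gives the time, the measured TCP pose, the force, the opening and the grip force at its end, in the units of the state.
- monitor.get_obs(): the state, without advancing time (a new reading comes with each control period).
- vision.camera(name): name is "scene" or "top" or "wrist"; returns a dict with "color" (400x640x3 uint8, red, green, blue), "camera_matrix" (3x3 intrinsics, pixels), "k1" (the pictures are not rectified: a ray, as slopes to the right and down, at radius r is drawn at 1 + k1 r^2 times it, then the intrinsics apply), "eye" and "attitude" of the camera in the world; the wrist camera has in their place "hand_eye" (4x4, takes a point from camera to tool coordinates, whose origin is the TCP and whose axes are the flange's). Camera axes: x right, y up, looking along -z (the intrinsics and any distortion apply to the point x, -y, -z); pixel columns grow to the right and rows downward; lengths in m; the calibration is good to about 2 mm. A picture is of the moment at which its call begins: read the wrist's pose just before it. There is no depth.
- job.job_done(): hands the job in; it is judged then, once.
The state is a dict: "clock": time; "joint_pos": joint angles; "joint_vel": joint speeds; "tau": joint torques, N m; "eef_pos": TCP position; "tool_rot": TCP orientation; "ft_force": force on the tool from outside, world axes, zero at the start; "ft_torque": the same for the moment, N m; "grip_width": finger opening in m; "grasp_force": force on a finger pad.
Only numpy, scipy, OpenCV 4.12 (cv2) and the standard library are available. Lean on these libraries where they do the work, as an engineer would, in place of code of your own. Each camera call takes 0.05 s, during which the arm holds its last target. There are 200 camera calls.

## Working session

There is one attempt and no reset: what is moved stays moved. The work goes in short steps, Python scripts to look and compute and a tool call to move; the robot and the scene stay as the last step left them, time stands still between calls to the robot, and variables do not carry over. Pictures are saved under pics/ and viewed, at most 14 in all, crops included, and the job is handed in when it is done.

Besides the shell and the picture viewer there is one more tool, called after "Request:" as name(argument=value, ...) on one line, values as JSON. move_arm: Moves the arm, as the interface text tells. Its arguments: {"type":"object","properties":{"moves":{"type":"array","items":{"type":"array","items":{"type":"array","items":{"type":"number"}}}}},"required":["moves"]}

```bash
ls; mkdir -p pics; python3 - <<'E'
from workcell import monitor, vision, job
import cv2
o=monitor.get_obs(); print(o)
for n in("scene","top"):
    c=vision.camera(n); cv2.imwrite(f"pics/{n}0.png",c["color"][:,:,::-1]); print(n,c["camera_matrix"],c["k1"],c["eye"],c["attitude"])
c=vision.camera("wrist"); print(c["camera_matrix"],c["k1"],c["hand_eye"])
E
```

```text
pics
{'clock': 0.0, 'joint_pos': array([ 1.18600379e+00,  2.41432820e-01,  3.69789336e-03,  1.33519818e+00,
       -1.18420458e-05,  1.57083348e+00]), 'joint_vel': array([-0.00032761, -0.00117454,  0.00102729,  0.00015843,  0.00086375,
        0.00105067]), 'tau': array([-1.00186902e-03, -3.72318363e+01,  2.52405703e+01,  1.70407339e-02,
        1.43113207e-04, -1.17885882e-06]), 'eef_pos': array([0.18744472, 0.46283917, 0.23039301]), 'tool_rot': array([ 1.91229611e-01,  9.81544749e-01, -1.04981023e-03, -1.98456671e-04]), 'ft_force': array([-0.71153619, -0.2341365 ,  0.03643743]), 'ft_torque': array([0.00244933, 0.03486987, 0.01664431]), 'grasp_force': 0.0, 'grip_width': 0.08545135347289828}
scene [[376.93435338   0.         320.51162323]
 [  0.         376.93435338 194.96820764]
 [  0.           0.           1.        ]] -0.08185614375195963 [ 0.00245913 -0.91013224  0.72101651] [ 0.47227927 -0.13688611 -0.21798916  0.84302741]
top [[381.81298462   0.         319.94518278]
 [  0.         381.81298462 201.0753765 ]
 [  0.           0.           1.        ]] 0.011752019548663686 [ 0.33566248 -0.08951582  1.28214461] [ 0.04417852 -0.05275505 -0.69669682  0.71405791]
[[294.33105331   0.         319.70618253]
 [  0.         294.33105331 201.45495724]
 [  0.           0.           1.        ]] -0.024047791579136286 [[ 3.96873796e-04  9.56609092e-01  2.91374137e-01  7.32691171e-02]
 [ 9.99999887e-01 -3.03167612e-04 -3.66747916e-04 -2.89603908e-04]
 [-2.62499190e-04  2.91374249e-01 -9.56609104e-01 -1.42962525e-01]
 [ 0.00000000e+00  0.00000000e+00  0.00000000e+00  1.00000000e+00]]
```

View pics/top0.png

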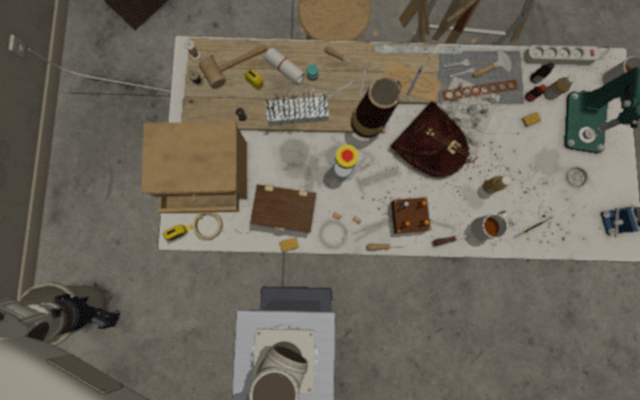

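View pics/scene0.png

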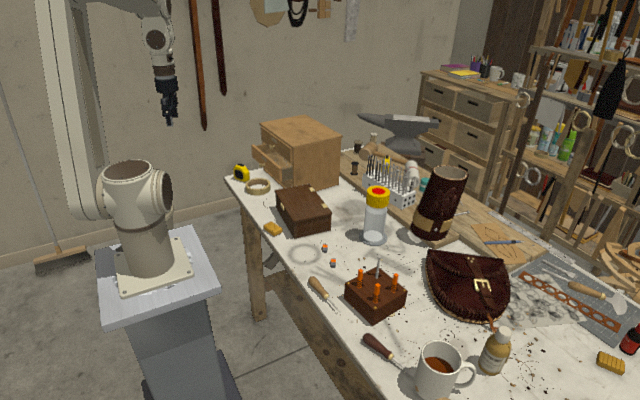

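The top view shows the cap's red spot at about (347,155), the stand at (411,216), cartridges at (337,215) and (357,219), the wax at (289,244) and the awl at (378,247). The scene view shows three orange scalpels at about (361,272), (395,280) and (377,290), with the stamp at (377,265). Next I'll measure these.

```bash
cat > h.py <<'E'
import numpy as np, cv2
from scipy.spatial.transform import Rotation as R
from workcell import monitor, vision, job
def cam(n):
    o=monitor.get_obs(); c=vision.camera(n)
    if n=="wrist":
        H=np.array(c["hand_eye"]); T=R.from_quat(o["tool_rot"]).as_matrix()
        c["E"]=T@H[:3,3]+o["eef_pos"]; c["A"]=T@H[:3,:3]
    else: c["E"]=np.array(c["eye"]); c["A"]=R.from_quat(c["attitude"]).as_matrix()
    return c
def ray(c,uv):
    k=c["k1"]; K=c["camera_matrix"]
    d=np.array([(uv[0]-K[0,2])/K[0,0],(uv[1]-K[1,2])/K[1,1]]); s=d.copy()
    for _ in range(20): s=d/(1+k*(s@s))
    return c["A"]@np.array([s[0],-s[1],-1])
def plane(c,uv,z):
    d=ray(c,uv); return c["E"]+d*(z-c["E"][2])/d[2]
def tri(c1,u1,c2,u2):
    a,b=ray(c1,u1),ray(c2,u2); s=np.linalg.lstsq(np.c_[a,-b],c2["E"]-c1["E"],rcond=None)[0]
    p,q=c1["E"]+a*s[0],c2["E"]+b*s[1]; return (p+q)/2,np.linalg.norm(p-q)
def proj(c,P):
    p=c["A"].T@(np.array(P)-c["E"]); s=np.array([p[0],-p[1]])/-p[2]; s=s*(1+c["k1"]*(s@s)); K=c["camera_matrix"]
    return s*[K[0,0],K[1,1]]+K[:2,2]
def blobs(c,lo,hi,box=None,amin=8):
    "HSV mask -> list of (area,u,v,rect)"
    h=cv2.cvtColor(c["color"],cv2.COLOR_RGB2HSV); m=cv2.inRange(h,np.array(lo),np.array(hi))
    if box: k=np.zeros_like(m); u0,v0,u1,v1=box; k[v0:v1,u0:u1]=m[v0:v1,u0:u1]; m=k
    n,L,S,C=cv2.connectedComponentsWithStats(m)
    return [(S[i,4],*np.round(C[i],1),S[i,:4]) for i in range(1,n) if S[i,4]>=amin]
def save(c,name,box=(0,0,640,400),f=1):
    u0,v0,u1,v1=box; cv2.imwrite(f"pics/{name}.png",cv2.resize(c["color"][v0:v1,u0:u1,::-1],None,fx=f,fy=f,interpolation=cv2.INTER_CUBIC))
E
python3 - <<'E'
from h import *
t=cam("top");s=cam("scene")
print("red",blobs(t,(0,180,120),(6,255,255),(320,130,370,190)),blobs(s,(0,180,120),(6,255,255),(350,170,400,220)))
print("or",blobs(t,(5,150,120),(16,255,255),(310,190,440,240),2));print(blobs(s,(5,150,120),(16,255,255),(310,230,420,310),2))
for n,u,z in(("cap",(347.5,155.5),.17),("jarb",(344,172),0),("c1",(337,215),.012),("c2",(357,219),.012),("stand",(411,216),.055),("wax",(289,244),.02),("awl",(378,247),.01),("ring",(333,234),0)): print(n,plane(t,u,z).round(3))
save(t,"t1",(310,120,450,260),5)
E
```

```text
red [(np.int32(83), np.float64(346.9), np.float64(155.3), array([342, 151,  11,  10], dtype=int32))] [(np.int32(47), np.float64(378.1), np.float64(190.8), array([372, 188,  13,   6], dtype=int32))]
or [(np.int32(13), np.float64(424.2), np.float64(202.5), array([423, 201,   4,   4], dtype=int32)), (np.int32(8), np.float64(335.9), np.float64(214.9), array([335, 214,   3,   3], dtype=int32)), (np.int32(5), np.float64(355.8), np.float64(219.2), array([355, 218,   3,   3], dtype=int32)), (np.int32(14), np.float64(426.5), np.float64(221.7), array([425, 220,   4,   4], dtype=int32)), (np.int32(12), np.float64(407.5), np.float64(223.0), array([406, 222,   4,   3], dtype=int32))]
[(np.int32(8), np.float64(324.5), np.float64(245.5), array([323, 245,   4,   2], dtype=int32)), (np.int32(14), np.float64(332.9), np.float64(260.1), array([331, 259,   5,   3], dtype=int32)), (np.int32(52), np.float64(360.0), np.float64(274.6), array([358, 269,   5,  13], dtype=int32)), (np.int32(46), np.float64(395.0), np.float64(278.6), array([393, 273,   5,  12], dtype=int32)), (np.int32(2), np.float64(358.5), np.float64(282.5), array([358, 282,   2,   2], dtype=int32)), (np.int32(63), np.float64(377.0), np.float64(288.8), array([374, 283,   7,  13], dtype=int32)), (np.int32(6), np.float64(359.8), np.float64(286.7), array([358, 285,   4,   4], dtype=int32)), (np.int32(2), np.float64(394.5), np.float64(288.0), array([394, 288,   2,   1], dtype=int32)), (np.int32(2), np.float64(393.5), np.float64(292.0), array([393, 292,   2,   1], dtype=int32)), (np.int32(2), np.float64(376.5), np.float64(297.0), array([376, 297,   2,   1], dtype=int32)), (np.int32(4), np.float64(376.5), np.float64(301.5), array([376, 301,   2,   2], dtype=int32))]
cap [ 0.629 -0.18   0.17 ]
jarb [ 0.616 -0.183  0.   ]
c1 [ 0.466 -0.161  0.012]
c2 [ 0.454 -0.228  0.012]
stand [ 0.464 -0.398  0.055]
wax [ 0.365 -0.005  0.02 ]
awl [ 0.363 -0.299  0.01 ]
ring [ 0.403 -0.149  0.   ]
```

View pics/t1.png

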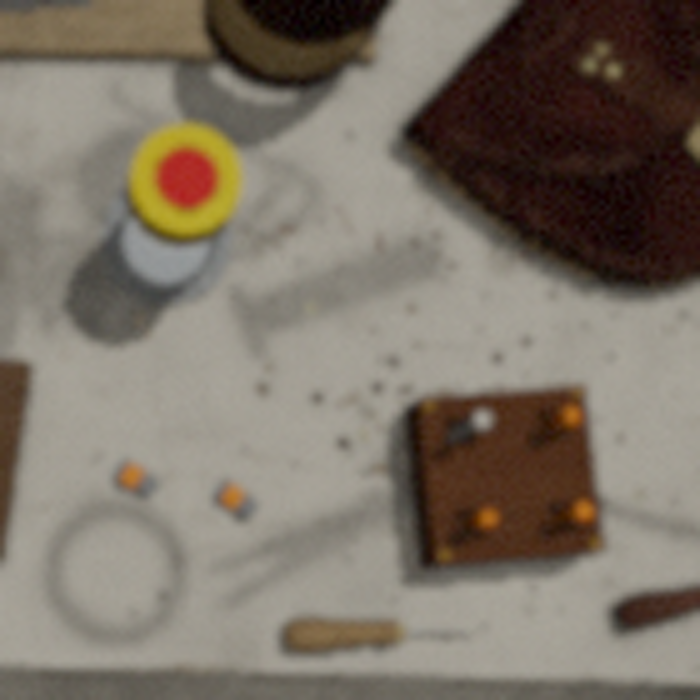

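Request:
move_arm(moves=[[[0.03,-0.05,0.05,0,100],[0.06,-0.1,0.08,0,100],[0.1,-0.15,0.08,0,100],[0.14,-0.2,0.08,0,100],[0.17,-0.25,0.08,0,100]]])

```text
clock: 0.88
eef_pos: [0.3513, 0.2236, 0.3115]
tool_rot: [0.191, 0.982, 0.0, 0.001]
ft_force: [1.1, 0.8, 0.0]
grip_width: 0.0857
grasp_force: 0.0
```

```bash
python3 - <<'E'
from h import *
o=monitor.get_obs();print(o["joint_pos"].round(3),o["eef_pos"],o["tool_rot"].round(3))
t=cam("top");s=cam("scene")
print("cap",tri(t,(346.9,155.3),s,(378.1,190.8)))
for a,b in(((424.2,202.5),(395,273.5)),((426.5,221.7),(377.3,283.5)),((407.5,223),(360,269.5))): print(tri(t,a,s,b), plane(t,a,.102))
E
```

```text
[ 0.567  0.05  -0.013  1.506 -0.     0.951] [0.35132585 0.22359235 0.31151801] [0.191 0.982 0.    0.001]
cap (array([ 0.63045039, -0.17892153,  0.16836961]), np.float64(0.0007955469546967364))
(array([ 0.50191816, -0.42712667,  0.10445707]), np.float64(0.0007974828827465618)) [ 0.50260697 -0.42806523  0.102     ]
(array([ 0.44280104, -0.43379645,  0.105156  ]), np.float64(0.001195499899660255)) [ 0.4425722  -0.43438504  0.102     ]
(array([ 0.43664931, -0.37466987,  0.1037407 ]), np.float64(0.0005545289667259817)) [ 0.43704129 -0.37523631  0.102     ]
```

Request:
move_arm(moves=[[[0.034,-0.05,0,0,100],[0.07,-0.1,-0.01,0,100],[0.1,-0.15,-0.02,0,100],[0.136,-0.2,-0.03,0,100],[0.17,-0.25,-0.04,0,100]]])

```text
clock: 1.6
eef_pos: [0.5212, -0.0256, 0.2709]
tool_rot: [0.191, 0.982, 0.0, 0.0]
ft_force: [0.7, 0.9, 0.7]
grip_width: 0.0852
grasp_force: 0.0
```

Request:
move_arm(moves=[[[0.034,-0.05,0,0,100],[0.07,-0.1,0,0,100],[0.1,-0.15,0,0,100],[0.106,-0.155,0,0,100],[0.106,-0.155,0,0,100]]])

```text
clock: 2.22
eef_pos: [0.6263, -0.1792, 0.2701]
tool_rot: [0.191, 0.982, 0.0, -0.001]
ft_force: [-0.8, 1.0, 1.1]
grip_width: 0.0855
grasp_force: 0.0
```

```bash
python3 - <<'E'
from h import *
o=monitor.get_obs();print(o["joint_pos"].round(3),o["eef_pos"])
w=cam("wrist")
b=max(blobs(w,(0,180,100),(8,255,255)),key=lambda b:b[0]);print(b,plane(w,b[1:3],.1698))
save(w,"w1")
E
```

```text
[-2.790e-01  5.580e-01  5.780e-01  1.593e+00  1.000e-03  1.060e-01] [ 0.62634546 -0.17917768  0.27013601]
(np.int32(1485), np.float64(322.5), np.float64(206.8), array([300, 186,  45,  43], dtype=int32)) [ 0.63229002 -0.17912853  0.1698    ]
```

View pics/w1.png

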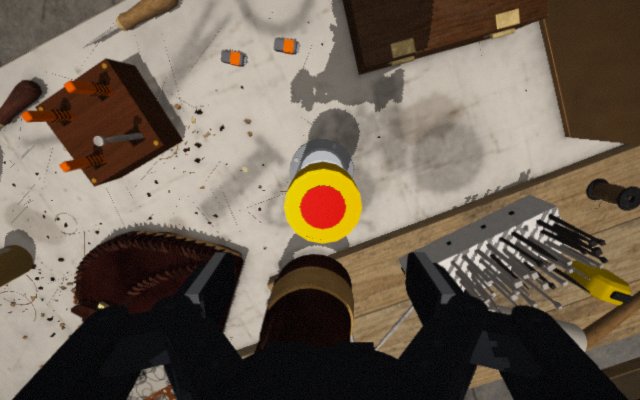

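Request:
move_arm(moves=[[[0.005,0,-0.05,0,100],[0.005,0,-0.1,0,100],[0.005,0,-0.125,0,100],[0.005,0,-0.145,0,100],[0.005,0,-0.145,0,100]]])

```text
clock: 2.9
eef_pos: [0.6295, -0.1774, 0.1253]
tool_rot: [0.19, 0.982, 0.0, -0.002]
ft_force: [-0.1, -0.0, 0.1]
grip_width: 0.085
grasp_force: 0.0
```

Request:
move_arm(moves=[[[0,0,0,0,65],[0,0,0,0,65],[0,0,0,0,65],[0,0,0,0,65],[0,0,0,0,65]]])

```text
clock: 3.52
eef_pos: [0.632, -0.1793, 0.1278]
tool_rot: [0.191, 0.982, 0.001, 0.001]
ft_force: [-2.1, 3.6, 6.6]
grip_width: 0.0666
grasp_force: 66.5
```

Request:
move_arm(moves=[[[0,0,-0.004,0,65],[0,0,-0.008,0,65],[0,0,-0.01,0,65],[0,0,-0.01,0,65]]])

```text
clock: 4.03
eef_pos: [0.6323, -0.1795, 0.1216]
tool_rot: [0.191, 0.982, 0.0, 0.003]
ft_force: [-6.0, 4.8, 19.6]
grip_width: 0.0667
grasp_force: 67.9
```

Request:
move_arm(moves=[[[0,0,0,8,65],[0,0,0,16,65],[0,0,0,24,65],[0,0,0,32,65],[0,0,0,40,65]]])

```text
clock: 4.65
eef_pos: [0.633, -0.1804, 0.1216]
tool_rot: [-0.158, 0.987, -0.001, 0.003]
ft_force: [-5.1, 3.2, 18.3]
grip_width: 0.0667
grasp_force: 67.7
```

```bash
python3 - <<'E'
from h import *
o=monitor.get_obs();print(o)
E
```

```text
{'clock': 4.65, 'joint_pos': array([-2.77842548e-01,  6.09176262e-01,  2.80450212e-01,  1.23497171e+00,
        5.29118705e-04, -5.94789244e-01]), 'joint_vel': array([-1.10533049e-03,  1.10172362e-03,  3.90571192e-04,  1.18654095e-04,
       -2.47736544e-03, -1.10438251e+00]), 'tau': array([ -0.63159049, -41.87538743,  20.69067657,  -2.30139144,
        -0.52740432,   0.62212955]), 'eef_pos': array([ 0.63296535, -0.18036734,  0.12158828]), 'tool_rot': array([-0.1578108 ,  0.98746295, -0.00126016,  0.00332856]), 'ft_force': array([-5.10491374,  3.21848897, 18.30376167]), 'ft_torque': array([ 0.69602172,  1.12009152, -0.2639467 ]), 'grasp_force': 67.71508824080229, 'grip_width': 0.0667108194871675}
```

Request:
move_arm(moves=[[[0,0,0,9,65],[0,0,0,18,65],[0,0,0,27,65],[0,0,0,36,65],[0,0,0,45,65]]])

```text
clock: 5.28
eef_pos: [0.6331, -0.1803, 0.1216]
tool_rot: [-0.524, 0.852, -0.002, 0.003]
ft_force: [-3.4, 3.5, 17.9]
grip_width: 0.0667
grasp_force: 67.7
```

Request:
move_arm(moves=[[[0,0,0,9,65],[0,0,0,18,65],[0,0,0,27,65],[0,0,0,35,65],[0,0,0,35,65]]])

```text
clock: 5.9
eef_pos: [0.6336, -0.1794, 0.1216]
tool_rot: [0.755, -0.656, 0.003, -0.003]
ft_force: [-2.7, 4.8, 18.3]
grip_width: 0.0668
grasp_force: 67.7
```

```bash
python3 - <<'E'
from h import *
o=monitor.get_obs();print(o["joint_pos"],o["ft_torque"],o["ft_force"])
E
```

```text
[-0.27691935  0.60931575  0.28077631  1.23442708  0.00206043 -1.98771295] [ 0.94428341  0.94236725 -0.0845966 ] [-2.65794257  4.82253122 18.31774633]
```

Request:
move_arm(moves=[[[0,0,0.01,0,65],[0,0,0.02,0,65],[0,0,0.03,0,65],[0,0,0.03,0,65]]])

```text
clock: 6.4
eef_pos: [0.6317, -0.1805, 0.1468]
tool_rot: [0.754, -0.657, 0.001, -0.0]
ft_force: [-0.1, -0.1, -0.4]
grip_width: 0.0665
grasp_force: 67.7
```

```bash
python3 - <<'E'
from h import *
o=monitor.get_obs();print(o["ft_torque"],o["ft_force"])
t=cam("top");print([plane(t,u,.074).round(3) for u in((256,186),(316,190),(307,235))])
save(cam("scene"),"s1",(320,140,440,240),5)
E
```

```text
[ 0.03009502 -0.02380956 -0.01466215] [-0.13377616 -0.10775073 -0.420053  ]
[array([0.546, 0.104, 0.074]), array([ 0.538, -0.089,  0.074]), array([ 0.394, -0.064,  0.074])]
```

View pics/s1.png

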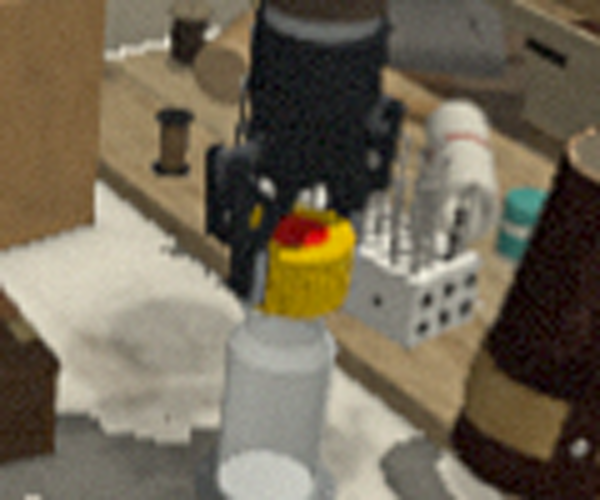

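Request:
move_arm(moves=[[[0,0,0.05,0,65],[0.005,0.05,0.05,0,65],[0.015,0.1,0.03,0,65],[0.02,0.15,-0.02,0,65],[0.02,0.15,-0.07,0,65]]])

```text
clock: 7.12
eef_pos: [0.6525, -0.0265, 0.0759]
tool_rot: [0.756, -0.655, 0.001, -0.001]
ft_force: [0.6, -1.2, -0.6]
grip_width: 0.0665
grasp_force: 67.8
```

Request:
move_arm(moves=[[[0,0,-0.04,0,65],[0,0,-0.06,0,65],[0,0,-0.068,0,65],[0,0,-0.07,0,65],[0,0,-0.07,0,65]]])

```text
clock: 7.75
eef_pos: [0.6521, -0.0301, 0.0073]
tool_rot: [0.754, -0.656, 0.001, -0.001]
ft_force: [-1.1, 1.1, -0.3]
grip_width: 0.0666
grasp_force: 67.8
```

Request:
move_arm(moves=[[[0,0,-0.003,0,65],[0,0,-0.005,0,65],[0,0,-0.005,0,65]]])

```text
clock: 8.12
eef_pos: [0.6511, -0.0299, 0.0013]
tool_rot: [0.754, -0.656, -0.0, 0.0]
ft_force: [-1.3, 0.3, -0.4]
grip_width: 0.0667
grasp_force: 67.8
```

Request:
move_arm(moves=[[[0,0,-0.002,0,65],[0,0,-0.002,0,100],[0,0,-0.002,0,100],[0,0,-0.002,0,100],[0,0,-0.002,0,100]]])

```text
clock: 8.75
eef_pos: [0.6513, -0.0299, -0.0007]
tool_rot: [0.754, -0.656, 0.0, -0.0]
ft_force: [-0.2, -0.0, 0.7]
grip_width: 0.0855
grasp_force: 0.0
```

Request:
move_arm(moves=[[[0,0,0.03,0,100],[0,0,0.08,0,100],[0,0,0.14,0,100],[0,0,0.2,0,100],[0,0,0.25,0,100]]])

```text
clock: 9.38
eef_pos: [0.6514, -0.0299, 0.2524]
tool_rot: [0.754, -0.656, 0.001, -0.001]
ft_force: [0.3, -1.3, -0.1]
grip_width: 0.0853
grasp_force: 0.0
```

```bash
python3 - <<'E'
from h import *
o=monitor.get_obs();print(o["joint_pos"],o["eef_pos"])
w=cam("wrist")
b=max(blobs(w,(0,180,100),(8,255,255)),key=lambda b:b[0]);print(b,plane(w,b[1:3],.04))
t=cam("top")
print(blobs(t,(5,150,120),(16,255,255),(310,190,440,240),2))
save(w,"w2")
E
```

```text
[-4.58882272e-02  5.54080688e-01  5.26176113e-01  1.54025787e+00
  1.12452186e-05 -1.75548468e+00] [ 0.65140686 -0.02990949  0.25237253]
(np.int32(755), np.float64(320.5), np.float64(175.2), array([305, 160,  32,  31], dtype=int32)) [ 0.6519322  -0.03059475  0.04      ]
[(np.int32(11), np.float64(424.0), np.float64(202.5), array([423, 201,   3,   4], dtype=int32)), (np.int32(8), np.float64(335.9), np.float64(214.9), array([335, 214,   3,   3], dtype=int32)), (np.int32(6), np.float64(356.0), np.float64(219.0), array([355, 218,   3,   3], dtype=int32)), (np.int32(14), np.float64(426.5), np.float64(221.7), array([425, 220,   4,   4], dtype=int32)), (np.int32(10), np.float64(407.2), np.float64(223.0), array([406, 222,   4,   3], dtype=int32))]
```

View pics/w2.png

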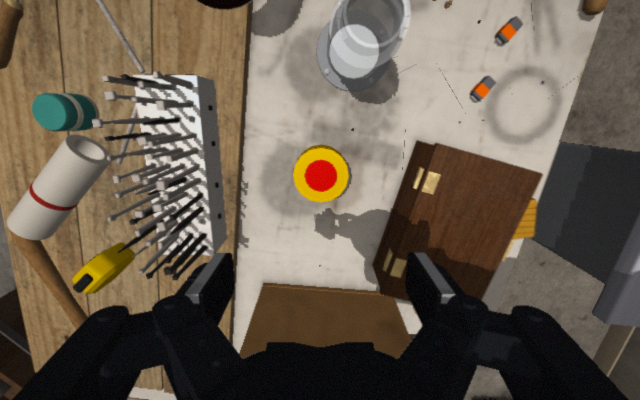

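Request:
move_arm(moves=[[[-0.025,-0.05,0,0,100],[-0.05,-0.1,0,0,100],[-0.08,-0.155,0,-1,100],[-0.105,-0.21,0,-2,70],[-0.13,-0.26,0,-2,35]]])

```text
clock: 10.1
eef_pos: [0.5199, -0.2915, 0.2486]
tool_rot: [0.743, -0.67, -0.0, 0.0]
ft_force: [0.6, 0.1, 0.3]
grip_width: 0.0518
grasp_force: 0.0
```

Request:
move_arm(moves=[[[-0.025,-0.05,0,0,35],[-0.05,-0.105,-0.02,0,35],[-0.052,-0.108,-0.04,0,35],[-0.052,-0.108,-0.04,0,35]]])

```text
clock: 10.6
eef_pos: [0.4673, -0.3978, 0.2065]
tool_rot: [0.742, -0.67, -0.003, -0.0]
ft_force: [0.3, 0.9, -0.4]
grip_width: 0.0298
grasp_force: 0.0
```

```bash
python3 - <<'E'
from h import *
o=monitor.get_obs();print(o["joint_pos"],o["eef_pos"],o["grip_width"])
w=cam("wrist")
for b in blobs(w,(5,150,100),(16,255,255),None,40):print(b,plane(w,b[1:3],.104).round(4))
for P in((.502,-.427),(.443,-.434),(.437,-.375)):print(proj(w,(*P,.104)).round())
save(w,"w3")
E
```

```text
[-7.05297710e-01  4.84846574e-01  2.95698322e-01  1.38711306e+00
  1.62280188e-04 -2.37790607e+00] [ 0.46725648 -0.39775058  0.20651683] 0.029763272841756772
(np.int32(208), np.float64(279.8), np.float64(160.1), array([273, 152,  15,  17], dtype=int32)) [ 0.5045 -0.4301  0.104 ]
(np.int32(199), np.float64(349.1), np.float64(159.8), array([342, 152,  15,  17], dtype=int32)) [ 0.4469 -0.4362  0.104 ]
(np.int32(218), np.float64(347.2), np.float64(222.6), array([341, 213,  14,  20], dtype=int32)) [ 0.4412 -0.3803  0.104 ]
(np.int32(102), np.float64(313.1), np.float64(302.6), array([308, 295,  13,  14], dtype=int32)) [ 0.4635 -0.2939  0.104 ]
(np.int32(59), np.float64(299.8), np.float64(340.3), array([295, 334,  12,  11], dtype=int32)) [ 0.4727 -0.2472  0.104 ]
[283. 164.]
[353. 163.]
[351. 229.]
```

View pics/w3.png

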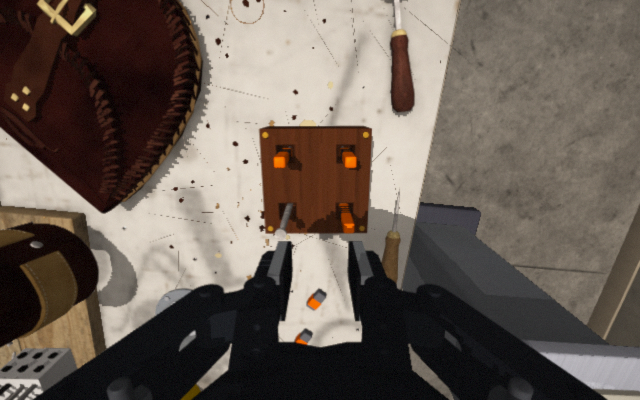

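Request:
move_arm(moves=[[[0.036,-0.031,0,0,35],[0.036,-0.031,-0.05,0,35],[0.036,-0.031,-0.1,0,35],[0.036,-0.031,-0.138,0,35],[0.036,-0.031,-0.138,0,35]]])

```text
clock: 11.28
eef_pos: [0.5042, -0.4261, 0.0683]
tool_rot: [0.744, -0.669, -0.003, 0.0]
ft_force: [-0.6, 0.9, 1.0]
grip_width: 0.0299
grasp_force: 0.0
```

Request:
move_arm(moves=[[[0,0,0,0,0],[0,0,0,0,0],[0,0,0,0,0],[0,0,0,0,0],[0,0,0,0,0]]])

```text
clock: 11.9
eef_pos: [0.5065, -0.4299, 0.0734]
tool_rot: [0.743, -0.669, 0.002, -0.0]
ft_force: [0.3, -0.2, 6.0]
grip_width: 0.0089
grasp_force: 59.9
```

Request:
move_arm(moves=[[[0,0,0.03,0,0],[0,0,0.06,0,0],[0,0,0.12,0,0],[0.02,0.04,0.17,0,0],[0.045,0.09,0.17,0,0]]])

```text
clock: 12.52
eef_pos: [0.5516, -0.3407, 0.2465]
tool_rot: [0.742, -0.671, 0.005, -0.001]
ft_force: [1.1, -0.4, -0.8]
grip_width: 0.0088
grasp_force: 59.1
```

Request:
move_arm(moves=[[[0.025,0.05,0,0,0],[0.05,0.1,0,0,0],[0.08,0.16,0,0,0],[0.08,0.16,0,0,0],[0.08,0.16,0,0,0]]])

```text
clock: 13.15
eef_pos: [0.63, -0.1785, 0.2408]
tool_rot: [0.743, -0.669, -0.0, 0.001]
ft_force: [0.2, -0.1, 0.3]
grip_width: 0.0091
grasp_force: 59.1
```

```bash
python3 - <<'E'
from h import *
o=monitor.get_obs();print(o["joint_pos"],o["eef_pos"],o["grip_width"])
s=cam("scene");print(proj(s,(.632,-.179,.15)))
save(s,"s2",(320,110,440,240),5)
print([ (b,plane(cam("top"),b[1:3],.012).round(3)) for b in blobs(cam("top"),(5,150,120),(16,255,255),(310,190,440,240),2)])
E
```

```text
[-2.75867204e-01  5.64527355e-01  5.14139315e-01  1.52146775e+00
 -6.44972450e-04 -1.95173262e+00] [ 0.62998899 -0.17854393  0.24083695] 0.009055651225627714
[377.75677503 196.0867768 ]
[((np.int32(13), np.float64(426.6), np.float64(221.6), array([425, 220,   4,   4], dtype=int32)), array([ 0.451, -0.461,  0.012])), ((np.int32(9), np.float64(407.3), np.float64(223.1), array([406, 222,   4,   3], dtype=int32)), array([ 0.444, -0.396,  0.012]))]
```

View pics/s2.png

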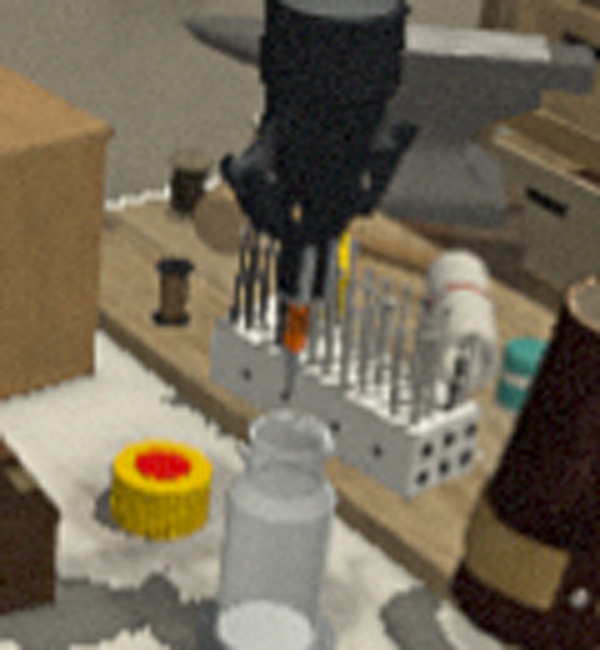

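Request:
move_arm(moves=[[[0.002,0,-0.04,0,0],[0.002,0,-0.08,0,0],[0.002,0,-0.082,0,0],[0.002,0,-0.082,0,0],[0.002,0,-0.082,0,0]]])

```text
clock: 13.98
eef_pos: [0.6335, -0.1797, 0.1619]
tool_rot: [0.743, -0.67, 0.002, -0.001]
ft_force: [0.4, 0.2, -0.4]
grip_width: 0.0085
grasp_force: 59.1
```

Request:
move_arm(moves=[[[0,0,0,0,35],[0,0,0,0,35],[0,0,0,0,35],[0,0,0.04,0,35],[0,0,0.08,0,35]]])

```text
clock: 14.6
eef_pos: [0.6317, -0.1787, 0.2395]
tool_rot: [0.743, -0.669, -0.001, 0.0]
ft_force: [0.8, -0.4, 0.7]
grip_width: 0.0303
grasp_force: 0.0
```

```bash
python3 - <<'E'
from h import *
s=cam("scene");save(s,"s3",(320,110,440,260),4)
t=cam("top");print(blobs(t,(5,150,100),(16,255,255),(310,140,440,240),2))
E
```

```text
[(np.int32(16), np.float64(407.5), np.float64(223.0), array([406, 221,   4,   5], dtype=int32)), (np.int32(16), np.float64(426.5), np.float64(221.5), array([425, 220,   4,   4], dtype=int32))]
```

View pics/s3.png

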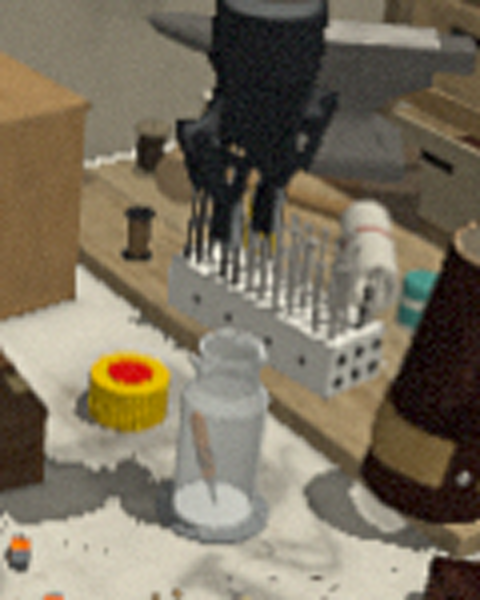

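Request:
move_arm(moves=[[[-0.036,-0.05,0,0,35],[-0.072,-0.1,0,0,35],[-0.108,-0.15,0,0,35],[-0.144,-0.2,0,0,35],[-0.18,-0.25,0,0,35]]])

```text
clock: 15.32
eef_pos: [0.4508, -0.4301, 0.2387]
tool_rot: [0.743, -0.669, -0.0, -0.0]
ft_force: [-0.1, 0.0, -0.1]
grip_width: 0.0297
grasp_force: 0.0
```

Request:
move_arm(moves=[[[-0.006,-0.007,-0.03,0,35],[-0.006,-0.007,-0.08,0,35],[-0.006,-0.007,-0.13,0,35],[-0.006,-0.007,-0.17,0,35],[-0.006,-0.007,-0.17,0,35]]])

```text
clock: 15.95
eef_pos: [0.4434, -0.4332, 0.0648]
tool_rot: [0.743, -0.669, -0.005, -0.0]
ft_force: [-0.5, 0.4, -0.1]
grip_width: 0.0298
grasp_force: 0.0
```

Request:
move_arm(moves=[[[0,0,0,0,0],[0,0,0,0,0],[0,0,0,0,0],[0,0,0,0,0]]])

```text
clock: 16.45
eef_pos: [0.447, -0.4366, 0.0706]
tool_rot: [0.743, -0.669, 0.001, 0.0]
ft_force: [0.4, 0.8, 3.2]
grip_width: 0.009
grasp_force: 59.1
```

Request:
move_arm(moves=[[[0,0,0.03,0,0],[0,0,0.08,0,0],[0,0,0.13,0,0],[0.02,0.028,0.17,0,0],[0.056,0.077,0.17,0,0]]])

```text
clock: 17.08
eef_pos: [0.5036, -0.3612, 0.2445]
tool_rot: [0.741, -0.671, 0.005, -0.0]
ft_force: [1.1, -0.7, -0.8]
grip_width: 0.0088
grasp_force: 59.0
```

Request:
move_arm(moves=[[[0.036,0.05,0,0,0],[0.072,0.1,0,0,0],[0.108,0.15,0,0,0],[0.129,0.18,0,0,0],[0.129,0.18,0,0,0]]])

```text
clock: 17.7
eef_pos: [0.6326, -0.1758, 0.2389]
tool_rot: [0.745, -0.668, -0.0, -0.0]
ft_force: [-0.1, -0.4, 0.6]
grip_width: 0.0084
grasp_force: 59.0
```

Request:
move_arm(moves=[[[0,0,-0.02,0,0],[0,0,-0.05,0,0],[0,0,-0.08,0,0],[0,0,-0.08,0,0],[0,0,-0.08,0,0]]])

```text
clock: 18.32
eef_pos: [0.6315, -0.1798, 0.1606]
tool_rot: [0.743, -0.67, 0.001, -0.0]
ft_force: [-0.9, 0.3, 0.3]
grip_width: 0.0092
grasp_force: 59.0
```

Request:
move_arm(moves=[[[0,0,0,0,35],[0,0,0,0,35],[0,0,0,0,35],[0,0,0.04,0,35],[0,0,0.08,0,35]]])

```text
clock: 18.95
eef_pos: [0.6308, -0.1787, 0.2397]
tool_rot: [0.743, -0.669, -0.001, 0.0]
ft_force: [0.6, -0.4, 0.9]
grip_width: 0.0299
grasp_force: 0.0
```

```bash
python3 - <<'E'
from h import *
s=cam("scene");print(blobs(s,(3,60,100),(18,255,255),(355,185,395,245),4))
t=cam("top");print([(b[0],b[1],b[2],plane(t,b[1:3],.012).round(3)) for b in blobs(t,(5,150,100),(16,255,255),(310,140,440,240),2)])
E
```

```text
[(np.int32(12), np.float64(365.5), np.float64(189.9), array([363, 187,   6,   6], dtype=int32)), (np.int32(4), np.float64(370.0), np.float64(192.2), array([369, 191,   3,   3], dtype=int32)), (np.int32(9), np.float64(356.2), np.float64(203.0), array([355, 201,   4,   5], dtype=int32)), (np.int32(14), np.float64(386.9), np.float64(204.4), array([385, 202,   5,   7], dtype=int32)), (np.int32(6), np.float64(391.2), np.float64(205.3), array([390, 204,   3,   4], dtype=int32)), (np.int32(7), np.float64(392.3), np.float64(209.7), array([390, 208,   5,   4], dtype=int32)), (np.int32(53), np.float64(371.3), np.float64(216.6), array([368, 212,   8,  12], dtype=int32)), (np.int32(9), np.float64(373.0), np.float64(227.0), array([371, 226,   5,   3], dtype=int32))]
[(np.int32(16), np.float64(407.5), np.float64(223.0), array([ 0.445, -0.397,  0.012]))]
```

Request:
move_arm(moves=[[[-0.04,-0.041,0,0,35],[-0.08,-0.082,0,0,35],[-0.12,-0.123,0,0,35],[-0.16,-0.165,0,0,35],[-0.192,-0.199,0,0,35]]])

```text
clock: 19.68
eef_pos: [0.4373, -0.3791, 0.2389]
tool_rot: [0.743, -0.67, -0.0, 0.0]
ft_force: [-0.1, -0.1, 0.5]
grip_width: 0.03
grasp_force: 0.0
```

Request:
move_arm(moves=[[[0,0,-0.03,0,35],[0,0,-0.08,0,35],[0,0,-0.13,0,35],[0,0,-0.17,0,35],[0,0,-0.17,0,35]]])

```text
clock: 20.3
eef_pos: [0.4364, -0.3755, 0.0654]
tool_rot: [0.743, -0.669, -0.004, 0.0]
ft_force: [-0.4, 0.2, 0.1]
grip_width: 0.0298
grasp_force: 0.0
```

Request:
move_arm(moves=[[[0,0,0,0,0],[0,0,0,0,0],[0,0,0,0,0],[0,0,0,0,0]]])

```text
clock: 20.8
eef_pos: [0.4401, -0.3786, 0.0707]
tool_rot: [0.743, -0.669, 0.002, -0.0]
ft_force: [1.0, 0.5, 2.0]
grip_width: 0.0088
grasp_force: 59.4
```

Request:
move_arm(moves=[[[0,0,0.03,0,0],[0,0,0.08,0,0],[0,0,0.13,0,0],[0.03,0.03,0.17,0,0],[0.072,0.075,0.17,0,0]]])

```text
clock: 21.42
eef_pos: [0.5131, -0.3047, 0.2444]
tool_rot: [0.741, -0.671, 0.005, -0.001]
ft_force: [-0.1, -0.5, -0.4]
grip_width: 0.0087
grasp_force: 59.2
```

Request:
move_arm(moves=[[[0.04,0.042,0,0,0],[0.08,0.083,0,0,0],[0.12,0.125,0,0,0],[0.12,0.125,0,0,0],[0.12,0.125,0,0,0]]])

```text
clock: 22.05
eef_pos: [0.6309, -0.1777, 0.2389]
tool_rot: [0.743, -0.669, -0.0, 0.0]
ft_force: [-0.4, -0.7, -0.2]
grip_width: 0.009
grasp_force: 59.2
```

Request:
move_arm(moves=[[[0,0,-0.02,0,0],[0,0,-0.05,0,0],[0,0,-0.08,0,0],[0,0,-0.08,0,0],[0,0,-0.08,0,0]]])

```text
clock: 22.68
eef_pos: [0.6312, -0.1792, 0.1608]
tool_rot: [0.742, -0.67, 0.001, -0.0]
ft_force: [0.9, 0.9, 0.2]
grip_width: 0.0091
grasp_force: 59.2
```

Request:
move_arm(moves=[[[0,0,0,0,35],[0,0,0,0,35],[0,0,0,0,35],[0,0,0.04,0,35],[0,0,0.08,0,35]]])

```text
clock: 23.3
eef_pos: [0.6308, -0.1776, 0.2397]
tool_rot: [0.743, -0.669, -0.001, 0.0]
ft_force: [0.4, -1.1, 0.2]
grip_width: 0.0299
grasp_force: 0.0
```

Request:
move_arm(moves=[[[-0.04,-0.004,0,-9,35],[-0.08,-0.008,0,-18,35],[-0.12,-0.012,-0.02,-27,35],[-0.171,-0.017,-0.04,-36,35],[-0.171,-0.017,-0.04,-36,35]]])

```text
clock: 23.92
eef_pos: [0.4529, -0.193, 0.1958]
tool_rot: [-0.499, 0.867, 0.005, -0.004]
ft_force: [1.0, -0.4, 1.1]
grip_width: 0.0299
grasp_force: 0.0
```

```bash
python3 - <<'E'
from h import *
o=monitor.get_obs();print(o["joint_pos"],o["eef_pos"],np.degrees(R.from_quat(o["tool_rot"]).as_matrix()[:2,1]@[1,1j] and np.angle(R.from_quat(o["tool_rot"]).as_matrix()[:2,1]@[1,1j])))
w=cam("wrist")
for b in blobs(w,(5,150,100),(16,255,255),None,20):
    u,v=int(b[1]),int(b[2]); 
    g=w["color"][v-30:v+30,u-30:u+30].astype(int); m=((g.max(2)<150)|((g[...,0]-g[...,2])>60)).astype(np.uint8)
    n,L,S,C=cv2.connectedComponentsWithStats(m); 
    k=L[30,30]; pts=np.argwhere(L==k)[:,::-1]+[u-30,v-30]; r=cv2.minAreaRect(pts.astype(np.float32))
    P=np.array([plane(w,q,.008) for q in cv2.boxPoints(r)]); e=[P[1]-P[0],P[2]-P[1]]; e=max(e,key=np.linalg.norm)
    print(b,plane(w,b[1:3],.012).round(4),"rect",r,P.mean(0).round(4),np.degrees(np.arctan2(e[1],e[0])),[np.linalg.norm(P[1]-P[0]),np.linalg.norm(P[2]-P[1])])
save(w,"w4")
s=cam("scene");print(blobs(s,(3,60,100),(18,255,255),(362,208,385,245),4))
E
```

```text
[-4.02729124e-01  2.53213730e-01 -7.22163456e-02  1.25688456e+00
 -2.87118545e-04 -1.44682954e+00] [ 0.45290635 -0.19303912  0.19583983] 149.82208389100393
(np.int32(144), np.float64(300.1), np.float64(157.9), array([294, 153,  14,  11], dtype=int32)) [ 0.4579 -0.2258  0.012 ] rect ((301.5, 154.0), (26.0, 17.0), 90.0) [ 0.4548 -0.2282  0.008 ] 59.31369254445592 [np.float64(0.018801376442055113), np.float64(0.029055869918716025)]
(np.int32(125), np.float64(321.2), np.float64(213.4), array([315, 208,  13,  11], dtype=int32)) [ 0.4703 -0.1575  0.012 ] rect ((322.5, 208.5), (25.0, 15.0), 90.0) [ 0.4667 -0.1607  0.008 ] 60.42676159445781 [np.float64(0.017524313048984386), np.float64(0.031142115299953744)]
[(np.int32(76), np.float64(371.8), np.float64(216.6), array([368, 211,   9,  14], dtype=int32)), (np.int32(12), np.float64(373.6), np.float64(226.7), array([371, 225,   7,   4], dtype=int32))]
```

View pics/w4.png

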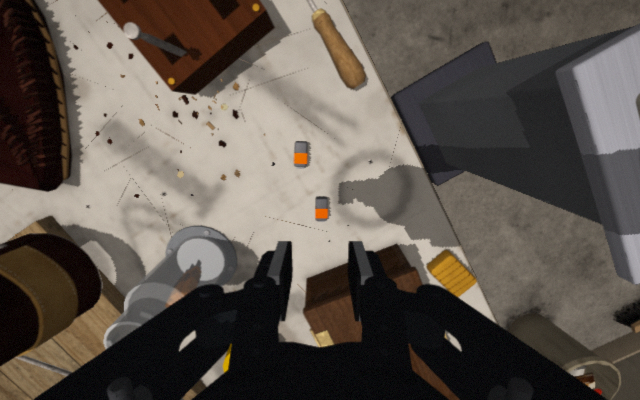

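Request:
move_arm(moves=[[[0.007,0.034,-0.05,0,35],[0.007,0.034,-0.1,0,35],[0.007,0.034,-0.13,0,35],[0.007,0.034,-0.14,0,35],[0.007,0.034,-0.14,0,35]]])

```text
clock: 24.65
eef_pos: [0.4688, -0.1612, 0.0598]
tool_rot: [-0.5, 0.866, -0.001, 0.0]
ft_force: [1.3, -0.7, -0.3]
grip_width: 0.03
grasp_force: 0.0
```

```bash
python3 - <<'E'
from h import *
o=monitor.get_obs();print(o["joint_pos"],o["eef_pos"])
w=cam("wrist")
print(blobs(w,(5,150,100),(16,255,255),None,40),proj(w,(.4667,-.1607,.008)),proj(w,o["eef_pos"]-[0,0,.05]))
print(blobs(cam("top"),(5,150,100),(16,255,255),(310,140,440,240),2))
E
```

```text
[-3.31173733e-01  3.77435551e-01 -2.85648440e-01  9.06269947e-01
  2.35277977e-05 -1.37821978e+00] [ 0.46883252 -0.16119434  0.05975682]
[(np.int32(456), np.float64(286.5), np.float64(132.8), array([275, 123,  24,  21], dtype=int32)), (np.int32(311), np.float64(322.1), np.float64(228.0), array([312, 221,  21,  15], dtype=int32))] [324.09331504 220.93037973] [321.12941278 222.66888118]
[]
```

Request:
move_arm(moves=[[[-0.001,0,-0.03,0,35],[-0.001,0,-0.05,0,35],[-0.001,0,-0.055,0,35],[-0.001,0,-0.055,0,35]]])

```text
clock: 25.25
eef_pos: [0.4671, -0.1613, 0.0052]
tool_rot: [-0.5, 0.866, -0.001, 0.001]
ft_force: [-0.3, -0.4, 0.4]
grip_width: 0.0299
grasp_force: 0.0
```

Request:
move_arm(moves=[[[0,0,0,0,0],[0,0,0,0,0],[0,0,0,0,0],[0,0,0,0,0]]])

```text
clock: 25.75
eef_pos: [0.4675, -0.1614, 0.0057]
tool_rot: [-0.5, 0.866, -0.001, 0.001]
ft_force: [-0.2, -0.2, 5.9]
grip_width: 0.0117
grasp_force: 59.8
```

Request:
move_arm(moves=[[[0,0,0.03,0,0],[0,0,0.08,0,0],[0,0,0.13,0,0],[0,0,0.18,0,0],[0,0,0.2,0,0]]])

```text
clock: 26.38
eef_pos: [0.4678, -0.1614, 0.2082]
tool_rot: [-0.5, 0.866, -0.002, 0.002]
ft_force: [-0.2, 0.5, -1.5]
grip_width: 0.0118
grasp_force: 59.1
```

Request:
move_arm(moves=[[[0.05,-0.006,0,0,0],[0.1,-0.012,0,0,0],[0.164,-0.018,0,0,0],[0.164,-0.018,0,0,0],[0.164,-0.018,-0.02,0,0]]])

```text
clock: 27.0
eef_pos: [0.6313, -0.1791, 0.1846]
tool_rot: [-0.5, 0.866, -0.001, 0.001]
ft_force: [0.2, -0.0, -0.1]
grip_width: 0.0118
grasp_force: 59.2
```

Request:
move_arm(moves=[[[0,0,-0.015,0,0],[0,0,-0.025,0,0],[0,0,-0.025,0,0],[0,0,-0.025,0,0]]])

```text
clock: 27.5
eef_pos: [0.6304, -0.179, 0.1603]
tool_rot: [-0.5, 0.866, -0.001, 0.001]
ft_force: [-0.9, 0.3, -0.9]
grip_width: 0.0115
grasp_force: 59.2
```

Release, then go to cartridge 2 and look again before descending.

Request:
move_arm(moves=[[[0,0,0,0,35],[0,0,0,0,35],[0,0,0,0,35],[0,0,0.03,0,35],[0,0,0.06,0,35]]])

```text
clock: 28.12
eef_pos: [0.6299, -0.1788, 0.2194]
tool_rot: [-0.5, 0.866, 0.0, -0.0]
ft_force: [0.9, -0.9, 1.3]
grip_width: 0.03
grasp_force: 0.0
```

Request:
move_arm(moves=[[[-0.06,-0.015,0,0,35],[-0.12,-0.03,0,0,35],[-0.177,-0.049,-0.02,0,35],[-0.177,-0.049,-0.06,0,35],[-0.177,-0.049,-0.08,0,35]]])

```text
clock: 28.75
eef_pos: [0.4514, -0.2279, 0.138]
tool_rot: [-0.499, 0.867, 0.001, -0.0]
ft_force: [0.4, 0.1, 0.8]
grip_width: 0.03
grasp_force: 0.0
```

```bash
python3 - <<'E'
from h import *
o=monitor.get_obs();print(o["joint_pos"],o["eef_pos"])
w=cam("wrist")
for b in blobs(w,(5,150,100),(16,255,255),None,20): print(b,plane(w,b[1:3],.012))
print(proj(w,(.4667,-.1607,.008)),proj(w,(.4548,-.2282,.008)))
t=cam("top");print([(b,plane(t,b[1:3],.012).round(3)) for b in blobs(t,(5,150,100),(16,255,255),(310,140,440,240),2)])
s=cam("scene");print(blobs(s,(3,60,100),(18,255,255),(310,208,420,300),4))
save(s,"s4",(310,160,420,310),4)
E
```

```text
[-4.67538532e-01  3.13666485e-01 -1.47440956e-01  1.11113193e+00
  4.08648658e-05 -1.51233908e+00] [ 0.45143785 -0.22790496  0.13804657]
(np.int32(190), np.float64(316.5), np.float64(198.7), array([309, 193,  16,  13], dtype=int32)) [ 0.45720995 -0.22569828  0.012     ]
[340.49933987 254.60473166] [317.39317808 194.16510997]
[]
[(np.int32(35), np.float64(313.8), np.float64(212.1), array([310, 208,  12,   9], dtype=int32)), (np.int32(9), np.float64(396.1), np.float64(209.3), array([394, 208,   5,   4], dtype=int32)), (np.int32(4), np.float64(400.0), np.float64(210.5), array([400, 209,   1,   4], dtype=int32)), (np.int32(21), np.float64(411.7), np.float64(209.8), array([408, 208,   8,   5], dtype=int32)), (np.int32(69), np.float64(371.8), np.float64(216.2), array([368, 211,   9,  11], dtype=int32)), (np.int32(7), np.float64(403.0), np.float64(211.7), array([402, 210,   4,   4], dtype=int32)), (np.int32(6), np.float64(405.7), np.float64(216.5), array([404, 215,   4,   4], dtype=int32)), (np.int32(5), np.float64(400.0), np.float64(217.2), array([399, 216,   3,   3], dtype=int32)), (np.in
[... 629 characters left out ...]
, 275,   4,   3], dtype=int32)), (np.int32(4), np.float64(388.5), np.float64(275.5), array([387, 274,   4,   4], dtype=int32)), (np.int32(129), np.float64(317.1), np.float64(284.8), array([310, 276,  17,  20], dtype=int32)), (np.int32(4), np.float64(364.0), np.float64(278.2), array([363, 277,   3,   3], dtype=int32)), (np.int32(4), np.float64(394.5), np.float64(280.5), array([393, 279,   4,   4], dtype=int32)), (np.int32(5), np.float64(347.0), np.float64(281.8), array([345, 281,   5,   2], dtype=int32)), (np.int32(16), np.float64(402.9), np.float64(287.9), array([398, 283,  10,   9], dtype=int32)), (np.int32(4), np.float64(378.5), np.float64(296.2), array([377, 295,   4,   3], dtype=int32))]
```

View pics/s4.png

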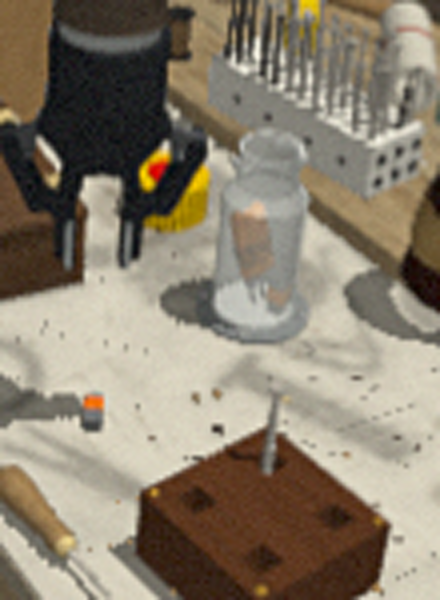

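Request:
move_arm(moves=[[[0.002,0,-0.05,0,35],[0.002,0,-0.1,0,35],[0.002,0,-0.125,0,35],[0.002,0,-0.134,0,35],[0.002,0,-0.134,0,35]]])

```text
clock: 29.52
eef_pos: [0.4561, -0.2282, 0.006]
tool_rot: [-0.5, 0.866, -0.0, 0.0]
ft_force: [-0.3, -0.7, 0.4]
grip_width: 0.03
grasp_force: 0.0
```

Request:
move_arm(moves=[[[0,0,0,0,0],[0,0,0,0,0],[0,0,0,0,0],[0,0,0,0,0]]])

```text
clock: 30.02
eef_pos: [0.4568, -0.2287, 0.0071]
tool_rot: [-0.5, 0.866, -0.002, 0.001]
ft_force: [0.5, 1.0, 7.0]
grip_width: 0.0114
grasp_force: 59.3
```

Request:
move_arm(moves=[[[0,0,0.03,0,0],[0,0,0.08,0,0],[0,0,0.13,0,0],[0,0,0.18,0,0],[0,0,0.2,0,0]]])

```text
clock: 30.65
eef_pos: [0.4567, -0.2287, 0.2094]
tool_rot: [-0.5, 0.866, -0.003, 0.002]
ft_force: [0.1, -0.6, -0.6]
grip_width: 0.0111
grasp_force: 58.7
```

Request:
move_arm(moves=[[[0.06,0.017,0,0,0],[0.12,0.034,0,0,0],[0.1745,0.0495,0,0,0],[0.1745,0.0495,0,0,0],[0.1745,0.0495,-0.02,0,0]]])

```text
clock: 31.28
eef_pos: [0.6308, -0.1784, 0.1863]
tool_rot: [-0.5, 0.866, -0.001, 0.001]
ft_force: [-0.1, 0.2, -0.4]
grip_width: 0.0115
grasp_force: 58.8
```

Request:
move_arm(moves=[[[0,0,-0.015,0,0],[0,0,-0.025,0,0],[0,0,-0.025,0,0],[0,0,-0.025,0,0]]])

```text
clock: 31.78
eef_pos: [0.6299, -0.1787, 0.1611]
tool_rot: [-0.499, 0.866, -0.0, 0.0]
ft_force: [-1.1, 0.2, -0.6]
grip_width: 0.0115
grasp_force: 58.8
```

Request:
move_arm(moves=[[[0,0,0,0,35],[0,0,0,0,35],[0,0,0,0,35],[0,0,0.03,0,35],[0,0,0.06,0,35]]])

```text
clock: 32.4
eef_pos: [0.6294, -0.1783, 0.2205]
tool_rot: [-0.5, 0.866, 0.0, -0.0]
ft_force: [-0.2, -0.2, 0.1]
grip_width: 0.0294
grasp_force: 0.0
```

Request:
move_arm(moves=[[[0.005,0.03,0.02,9,100],[0.01,0.07,0.03,18,100],[0.016,0.11,0.03,27,100],[0.022,0.1485,0.02,36,100],[0.022,0.1485,0,38,100]]])

```text
clock: 33.02
eef_pos: [0.6528, -0.0265, 0.2211]
tool_rot: [0.757, -0.654, 0.001, -0.001]
ft_force: [0.3, -0.9, 0.8]
grip_width: 0.0852
grasp_force: 0.0
```

```bash
python3 - <<'E'
from h import *
o=monitor.get_obs();print(o["joint_pos"],o["eef_pos"],o["tool_rot"])
w=cam("wrist")
b=max(blobs(w,(0,180,100),(8,255,255)),key=lambda b:b[0]);print(b,plane(w,b[1:3],.04))
save(w,"w5"); save(cam("scene"),"s5",(310,160,420,310),4)
E
```

```text
[-4.08774941e-02  5.59979162e-01  4.55915274e-01  1.46380767e+00
  6.62978530e-04 -1.75694836e+00] [ 0.65278606 -0.02649775  0.2210578 ] [ 0.75655881 -0.65392394  0.0009382  -0.00116972]
(np.int32(891), np.float64(322.3), np.float64(177.6), array([306, 161,  34,  34], dtype=int32)) [ 0.65188145 -0.0310875   0.04      ]
```

View pics/s5.png

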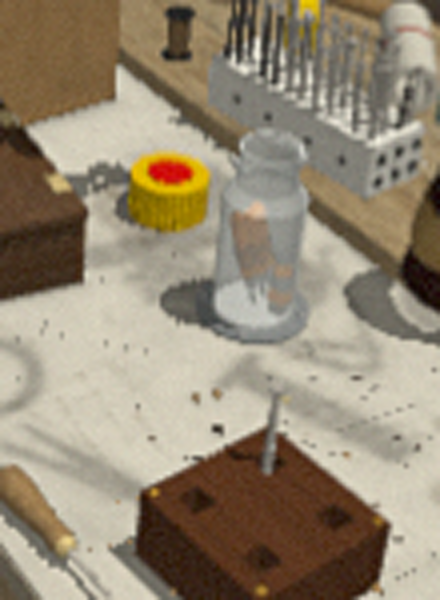

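Request:
move_arm(moves=[[[0,0,-0.06,0,100],[0,0,-0.12,0,100],[0,0,-0.17,0,100],[0,0,-0.21,0,100],[0,0,-0.219,0,100]]])

```text
clock: 33.75
eef_pos: [0.6493, -0.0305, -0.0016]
tool_rot: [0.754, -0.657, -0.002, 0.002]
ft_force: [-1.1, 0.3, 0.3]
grip_width: 0.0856
grasp_force: 0.0
```

Request:
move_arm(moves=[[[0,0,0,0,100],[0,0,0,0,65],[0,0,0,0,65],[0,0,0,0,65],[0,0,0,0,65]]])

```text
clock: 34.38
eef_pos: [0.6542, -0.0301, 0.0047]
tool_rot: [0.754, -0.656, 0.002, -0.002]
ft_force: [-0.1, -1.2, 6.7]
grip_width: 0.0663
grasp_force: 67.3
```

Request:
move_arm(moves=[[[0,0,0.05,0,65],[0,0,0.1,0,65],[0,0,0.15,0,65],[0,0,0.2,0,65],[-0.007,-0.05,0.2,0,65]]])

```text
clock: 35.0
eef_pos: [0.6486, -0.0775, 0.2088]
tool_rot: [0.756, -0.654, 0.005, -0.004]
ft_force: [-0.4, -0.6, -0.9]
grip_width: 0.0663
grasp_force: 67.3
```

Request:
move_arm(moves=[[[-0.007,-0.05,0,0,65],[-0.013,-0.099,0,0,65],[-0.013,-0.099,-0.02,0,65],[-0.013,-0.099,-0.03,0,65],[-0.013,-0.099,-0.03,0,65]]])

```text
clock: 35.62
eef_pos: [0.6311, -0.1781, 0.1706]
tool_rot: [0.755, -0.656, -0.001, 0.0]
ft_force: [0.5, 0.1, -0.8]
grip_width: 0.0662
grasp_force: 67.3
```

```bash
python3 - <<'E'
from h import *
s=cam("scene");save(s,"s6",(330,140,430,240),5); t=cam("top")
for c,b in((t,(320,130,370,190)),(s,(350,150,400,220))): print(blobs(c,(0,180,120),(6,255,255),b))
print(monitor.get_obs()["eef_pos"],monitor.get_obs()["tool_rot"])
E
```

```text
[]
[(np.int32(13), np.float64(382.2), np.float64(180.8), array([379, 179,   6,   4], dtype=int32))]
[ 0.63208804 -0.1780749   0.17187821] [ 7.54875727e-01 -6.55867765e-01  2.92941452e-04 -1.56629037e-04]
```

View pics/s6.png

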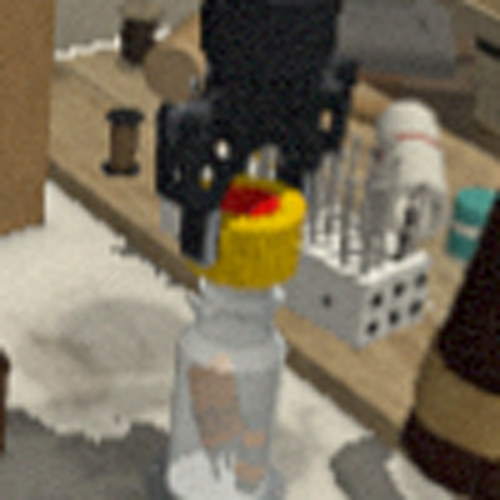

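Request:
move_arm(moves=[[[0,-0.001,-0.01,0,65],[0,-0.001,-0.02,0,65],[0,-0.001,-0.03,0,65],[0,-0.001,-0.034,0,65],[0,-0.001,-0.034,0,65]]])

```text
clock: 36.35
eef_pos: [0.6314, -0.1798, 0.1366]
tool_rot: [0.754, -0.656, -0.001, 0.0]
ft_force: [0.6, 0.5, -0.5]
grip_width: 0.066
grasp_force: 67.3
```

Request:
move_arm(moves=[[[0,0,-0.003,0,65],[0,0,-0.006,0,65],[0,0,-0.006,0,65]]])

```text
clock: 36.72
eef_pos: [0.6322, -0.1801, 0.1332]
tool_rot: [0.754, -0.656, 0.001, -0.001]
ft_force: [-3.0, -0.0, 6.7]
grip_width: 0.0662
grasp_force: 68.1
```

Request:
move_arm(moves=[[[0,0,-0.004,0,65],[0,0,-0.008,0,65],[0,0,-0.01,0,65],[0,0,-0.01,0,65]]])

```text
clock: 37.22
eef_pos: [0.6332, -0.1802, 0.1275]
tool_rot: [0.754, -0.657, 0.003, -0.002]
ft_force: [-6.3, 2.5, 19.7]
grip_width: 0.0662
grasp_force: 69.4
```

Request:
move_arm(moves=[[[0,0,0,-8,65],[0,0,0,-16,65],[0,0,0,-24,65],[0,0,0,-32,65],[0,0,0,-40,65]]])

```text
clock: 37.85
eef_pos: [0.6335, -0.1798, 0.1275]
tool_rot: [-0.483, 0.876, -0.002, 0.003]
ft_force: [-5.8, 2.5, 20.8]
grip_width: 0.0663
grasp_force: 69.4
```

```bash
python3 - <<'E'
from h import *
o=monitor.get_obs();print(o["joint_pos"],o["ft_torque"],o["ft_force"])
E
```

```text
[-2.76979162e-01  6.05657182e-01  2.90140372e-01  1.24746504e+00
  8.63035352e-04 -1.28520776e+00] [0.56329986 1.27632097 0.28121398] [-5.82753163  2.47602111 20.79526153]
```

Request:
move_arm(moves=[[[0,0,0,-9,65],[0,0,0,-18,65],[0,0,0,-27,65],[0,0,0,-36,65],[0,0,0,-45,65]]])

```text
clock: 38.48
eef_pos: [0.6333, -0.1794, 0.1275]
tool_rot: [-0.111, 0.994, -0.001, 0.004]
ft_force: [-6.4, 4.4, 21.6]
grip_width: 0.0664
grasp_force: 69.4
```

Request:
move_arm(moves=[[[0,0,0,-5,65],[0,0,0,-10,65],[0,0,0,-15,65],[0,0,0,-15,65]]])

```text
clock: 38.98
eef_pos: [0.633, -0.1798, 0.1275]
tool_rot: [0.018, 1.0, -0.001, 0.003]
ft_force: [-7.9, 3.3, 19.9]
grip_width: 0.0662
grasp_force: 69.4
```

```bash
python3 - <<'E'
from h import *
o=monitor.get_obs();print(o["joint_pos"],o["ft_torque"],o["ft_force"],o["eef_pos"])
E
```

```text
[-2.76978002e-01  6.05430672e-01  2.89702515e-01  1.24824165e+00
  5.08737006e-04 -2.41842346e-01] [0.54689291 1.47733084 0.22710953] [-7.889678    3.32222382 19.85153584] [ 0.63300868 -0.17979453  0.12750034]
```

Request:
move_arm(moves=[[[0,0,0,-5,65],[0,0,0,-10,65],[0,0,0,-15,65],[0,0,0,-15,65]]])

```text
clock: 39.48
eef_pos: [0.6331, -0.1795, 0.1275]
tool_rot: [0.148, 0.989, -0.0, 0.003]
ft_force: [-7.1, 3.8, 20.5]
grip_width: 0.0661
grasp_force: 69.4
```

```bash
python3 - <<'E'
from h import *
o=monitor.get_obs();print(o["joint_pos"][5],o["ft_torque"],o["ft_force"],o["tool_rot"])
E
```

```text
0.0199709470940573 [0.62289559 1.47093846 0.18381061] [-7.05875859  3.82972054 20.4619737 ] [ 1.47786525e-01  9.89013248e-01 -1.79246445e-05  3.45524946e-03]
```

Request:
move_arm(moves=[[[0,0,0,-4,65],[0,0,0,-8,65],[0,0,0,-8,65]]])

```text
clock: 39.85
eef_pos: [0.6328, -0.1798, 0.1275]
tool_rot: [0.216, 0.976, -0.0, 0.003]
ft_force: [-7.6, 2.8, 20.7]
grip_width: 0.0663
grasp_force: 69.5
```

```bash
python3 - <<'E'
from h import *
o=monitor.get_obs();print(o["joint_pos"][5],o["ft_torque"],o["ft_force"],o["tool_rot"])
E
```

```text
0.15944107491805784 [0.48881693 1.61355471 0.33214774] [-7.61399369  2.76840336 20.71870052] [ 2.16485800e-01  9.76280556e-01 -3.79802015e-05  3.18960716e-03]
```

Request:
move_arm(moves=[[[0,0,0,-3,65],[0,0,0,-6,65],[0,0,0,-6,65]]])

```text
clock: 40.22
eef_pos: [0.6326, -0.1799, 0.1275]
tool_rot: [0.267, 0.964, 0.0, 0.003]
ft_force: [-7.8, 1.6, 21.8]
grip_width: 0.0661
grasp_force: 69.5
```

```bash
python3 - <<'E'
from h import *
o=monitor.get_obs();print(o["joint_pos"][5],o["ft_torque"],o["ft_force"],o["tool_rot"])
E
```

```text
0.2640443092023717 [0.44665761 1.74304998 0.26185891] [-7.80962938  1.61620125 21.82473219] [2.67282537e-01 9.63613428e-01 1.03217899e-05 3.03438982e-03]
```

Request:
move_arm(moves=[[[0,0,0,-3,65],[0,0,0,-6,65],[0,0,0,-6,65]]])

```text
clock: 40.6
eef_pos: [0.6327, -0.1799, 0.1275]
tool_rot: [0.317, 0.948, 0.0, 0.003]
ft_force: [-8.3, 2.9, 21.7]
grip_width: 0.0665
grasp_force: 69.5
```

```bash
python3 - <<'E'
from h import *
o=monitor.get_obs();print(o["joint_pos"][5],o["ft_torque"],o["ft_force"],o["tool_rot"])
E
```

```text
0.3684504392123269 [0.38550031 1.74732457 0.404761  ] [-8.2531959   2.92022516 21.69456727] [3.17152357e-01 9.48369398e-01 1.24364063e-04 3.13867015e-03]
```

Request:
move_arm(moves=[[[0,0,0,-3,65],[0,0,0,-6,65],[0,0,0,-6,65]]])

```text
clock: 40.98
eef_pos: [0.6326, -0.1804, 0.1275]
tool_rot: [0.366, 0.931, -0.0, 0.003]
ft_force: [-8.5, 1.9, 20.7]
grip_width: 0.0662
grasp_force: 69.5
```

```bash
python3 - <<'E'
from h import *
o=monitor.get_obs();print(o["joint_pos"][5],o["ft_torque"],o["ft_force"],o["tool_rot"])
E
```

```text
0.4715681097175328 [0.03481894 1.80897331 0.96983922] [-8.47647191  1.8948213  20.74274061] [ 3.65708368e-01  9.30723936e-01 -3.09478842e-04  3.20139242e-03]
```

Request:
move_arm(moves=[[[0,0,0,-3,65],[0,0,0,-6,65],[0,0,0,-6,65]]])

```text
clock: 41.35
eef_pos: [0.6324, -0.181, 0.1275]
tool_rot: [0.413, 0.911, -0.001, 0.003]
ft_force: [-8.8, -0.4, 22.4]
grip_width: 0.0661
grasp_force: 69.6
```

```bash
python3 - <<'E'
from h import *
o=monitor.get_obs();print(o["joint_pos"][5],o["ft_torque"],o["ft_force"],o["tool_rot"])
E
```

```text
0.574989993445094 [-0.30027329  1.89808091  1.34123262] [-8.7961234  -0.43944368 22.42299793] [ 4.13429662e-01  9.10529559e-01 -8.75015104e-04  3.32739515e-03]
```

Request:
move_arm(moves=[[[0,0,0,-3,65],[0,0,0,-6,65],[0,0,0,-6,65]]])

```text
clock: 41.72
eef_pos: [0.6326, -0.1804, 0.1278]
tool_rot: [0.462, 0.887, 0.001, 0.003]
ft_force: [-5.8, 3.6, 12.6]
grip_width: 0.0664
grasp_force: 68.5
```

```bash
python3 - <<'E'
from h import *
o=monitor.get_obs();print(o["joint_pos"][5],o["ft_torque"],o["ft_force"],o["tool_rot"])
E
```

```text
0.6836180482901322 [0.60045403 1.06614028 0.02320523] [-5.7531278   3.62323818 12.63958753] [4.62371985e-01 8.86679655e-01 5.74306631e-04 3.31769108e-03]
```

Request:
move_arm(moves=[[[0,0,-0.003,0,65],[0,0,-0.003,-3,65],[0,0,-0.003,-6,65],[0,0,-0.003,-6,65]]])

```text
clock: 42.22
eef_pos: [0.633, -0.1801, 0.1274]
tool_rot: [0.508, 0.861, 0.001, 0.004]
ft_force: [-11.0, 4.8, 31.8]
grip_width: 0.0663
grasp_force: 70.5
```

```bash
python3 - <<'E'
from h import *
o=monitor.get_obs();print(o["joint_pos"][5],o["ft_torque"],o["ft_force"],o["tool_rot"])
E
```

```text
0.7882848133552259 [ 0.73377103  2.64137895 -0.01778273] [-11.02291385   4.81243314  31.76735625] [0.50789014 0.86141076 0.00114341 0.00421956]
```

Request:
move_arm(moves=[[[0,0,0.002,-3,65],[0,0,0.002,-6,65],[0,0,0.002,-9,65],[0,0,0.002,-9,65]]])

```text
clock: 42.72
eef_pos: [0.633, -0.18, 0.1275]
tool_rot: [0.573, 0.819, 0.001, 0.004]
ft_force: [-8.1, 2.6, 25.2]
grip_width: 0.066
grasp_force: 69.9
```

```bash
python3 - <<'E'
from h import *
o=monitor.get_obs();print(o["joint_pos"][5],o["ft_torque"],o["ft_force"],o["tool_rot"])
E
```

```text
0.9436811013875408 [0.48230543 1.98225302 0.6180941 ] [-8.10621881  2.63558837 25.17950334] [0.57314424 0.81944606 0.00109719 0.00355456]
```

Request:
move_arm(moves=[[[0,0,0,-3,65],[0,0,0,-6,65],[0,0,0,-6,65]]])

```text
clock: 43.1
eef_pos: [0.6328, -0.1807, 0.1275]
tool_rot: [0.615, 0.789, 0.001, 0.004]
ft_force: [-8.0, 0.3, 25.5]
grip_width: 0.066
grasp_force: 69.9
```

```bash
python3 - <<'E'
from h import *
o=monitor.get_obs();print(o["joint_pos"][5],o["ft_torque"],o["ft_force"],o["tool_rot"])
E
```

```text
1.047132153000421 [0.04214045 2.15205276 1.10202707] [-8.03437626  0.29717245 25.48980228] [6.14871649e-01 7.88617894e-01 6.19283893e-04 3.78003069e-03]
```

Request:
move_arm(moves=[[[0,0,0.006,0,65],[0,0,0.012,0,65],[0,0,0.017,0,65],[0,0,0.019,0,65],[0,0,0.019,0,65]]])

```text
clock: 43.72
eef_pos: [0.6323, -0.1808, 0.1363]
tool_rot: [0.617, 0.787, -0.0, -0.0]
ft_force: [6.0, -3.3, -12.6]
grip_width: 0.0658
grasp_force: 74.4
```

Request:
move_arm(moves=[[[0,0,-0.004,0,65],[0,0,-0.004,0,100],[0,0,-0.004,0,100],[0,0,-0.004,0,100],[0,0,-0.004,0,100]]])

```text
clock: 44.35
eef_pos: [0.6315, -0.1796, 0.1352]
tool_rot: [0.616, 0.788, 0.0, -0.0]
ft_force: [0.0, -0.3, 0.1]
grip_width: 0.0857
grasp_force: 0.0
```

Request:
move_arm(moves=[[[0,0,0.04,0,100],[0,0,0.08,0,100],[0,0,0.13,0,100],[-0.05,0,0.15,0,100],[-0.1,0,0.15,0,100]]])

```text
clock: 44.98
eef_pos: [0.5322, -0.1802, 0.2873]
tool_rot: [0.616, 0.788, 0.001, 0.002]
ft_force: [0.7, 0.3, 0.7]
grip_width: 0.0858
grasp_force: 0.0
```

```bash
python3 - <<'E'
from h import *
s=cam("scene");t=cam("top")
a=blobs(t,(0,180,120),(6,255,255),(320,130,370,190));b=blobs(s,(0,180,120),(6,255,255),(350,170,400,220));print(a,b)
if a and b: print(tri(t,a[0][1:3],s,b[0][1:3]))
save(s,"s7",(230,160,430,320),4)
E
```

```text
[] [(np.int32(40), np.float64(378.8), np.float64(190.7), array([373, 189,  12,   5], dtype=int32))]
```

View pics/s7.png

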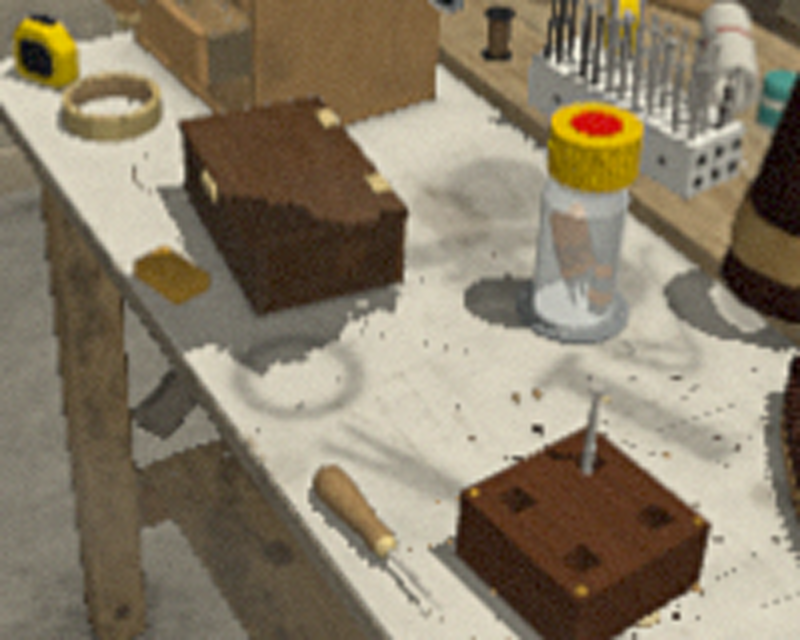

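The picture shows the cap seated on the jar with its red spot at the same height as at the start. The stand holds only the stamp, and the bystanders haven't moved. Handing in.

```bash
python3 -c "
from workcell import job; print(job.job_done())"
```

```text
the job is handed in; nothing more can be done
None
```

I handed the job in at about 45 s: all three scalpels and both cartridges are in the jar, and the cap is back on and turned clockwise to its stop. A test pull of about 13 N did not lift it. The stamp still stands in the stand, and the wax, tape roll and awl look unmoved in the last picture.

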